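# Load a slide stainer with baskets in their carrier

### The arm

A 6-joint arm with a two-finger parallel gripper is mounted at the origin on the work surface. World frame = base frame: x ahead of the robot, y to its left, z up, the work surface at z = 0. Lengths are in m, angles in degrees, forces in N, time in s.
With the tool pointing down it reaches from about 0.25 to 0.725 m from the base axis. Payload 9.7 kg.
Tool frame: the origin (TCP) lies midway between the tips of the shut fingers; the grasp point (between the pads) lies bot.grasp_offset behind it (bot.grasp_offset is the distance from the TCP to the grasp point, in m); x points along the fingers, y is the direction in which the jaws open and shut, and the axes are right-handed (so a half turn about x gives the same grasp; the last joint's range is limited). The gripper opens to 85 mm and grips with 20 to 120 N. Pads are 22 mm wide; open, the fingers measure 114 mm over their backs; the gripper's body (76 mm by 85 mm) begins 54 mm behind the grasp point. The pads swing forward as they close: fully open they stand 13 mm farther back than shut.
Start: joints at [63.942, 4.979, 10.078, 95.1, 0, 90], TCP at [0.242, 0.494, 0.231] pointing down, gripper open.
Joint ranges: [-179.16, 179.16], [-48.56, 103.87], [-65.8, 70.77], [-126.05, 130.52], [-82.76, 87.17], [-180, 180]. Speed limits (degrees/s): [127.2, 127.2, 147.25, 180, 180, 180].

### API

Orientations are given as [roll, pitch, yaw] about the fixed x, y, z axes, in that order (R = Rz(yaw) Ry(pitch) Rx(roll)).
In Python, from workcell import status, camera, bot gives the robot as it stands.
- The arm moves only by the shell command python3 -m jog 'ROWS' [OPENING] [FORCE]. ROWS is text: rows parted by semicolons, each of 4 numbers parted by spaces: the shift along the tool's x, y, z in mm, then the turn about the tool's x in degrees. A call has exactly 8 rows; each row is the pose to reach, as a shift and turn from the pose commanded when the call began, along the tool's axes at that moment; what a row does not reach only later rows make up. A row lasts 1/8 s, in which the tool goes at most 62.5 mm and 10.7 degrees, less where a joint would pass 70% of its speed; a pose out of reach is approached as far as the arm can. A call with a gripper value outside its range is refused whole. OPENING is the opening, from 0 (shut) to 1 (fully open), set as the call begins (- or left out, the last holds). The fingers move at their own pace and stop on an object; FORCE is the grip in N (left out, the last holds). Time passes only in rows, so rows that repeat a pose let the fingers close, or fill a call up. It gives the time, the measured TCP pose, the force and the opening at its end, in the units of the state.
- status.get_obs(): the state, without advancing time (a new reading comes with each control period).
- camera(name): name is "side" or "top"; returns a dict with "color" (420x560x3 uint8, red, green, blue), "vfov" (degrees; the focal length in pixels is half the picture's height over the tangent of half this angle, whatever the lens; pixels are square), "cx", "cy" (the principal point, pixels), "rvec" (rotation vector, rad) and "tvec" (3), from world to camera coordinates, as OpenCV has them. Camera axes: x right, y down, z forward; pixel columns grow to the right and rows downward; lengths in m; the calibration is good to about 2 mm. A picture is of the moment at which its call begins. There is no depth.
- bot.job_done(): hands the job in, once; it reports no verdict.
The state is a dict: "time": time; "q": joint angles; "qd": joint speeds; "joint_efforts": joint torques, N m; "ee_pos": TCP position; "tcp_rot": TCP orientation; "wrist_force": force on the tool from outside, world axes, zero at the start; "torque": the same for the moment, N m; "opening": finger opening in m.
Only numpy, scipy, OpenCV 4.12 (cv2) and the standard library are available. Lean on these libraries where they do the work, as an engineer would, in place of code of your own. Each camera call takes 0.05 s, during which the arm holds its last target. There are 200 camera calls.

### The job

Load the slide stainer: put every slide basket on the bench upright into a bay of its own in the transport carrier while the carrier still stands on the bench, draw the stainer's carriage fully out to its loading stop, and set the loaded carrier level and flat inside the carriage's rim as one unit. Then push the carriage in until its spring detent clicks and holds it fully home, and only after that swing the open hatch over and lower it gently, without letting it drop, until it lies shut on its stop. Keep the carrier level and leave the bottle, the red slide box and the notepad alone.

Things in the scene. Friction and masses are not known exactly. Their poses are not given: they have to be found in the camera images.
- basket1: slide basket: white box 72 (x) x 40 (y) x 36 mm (z) full of glass slides, about 0.09 kg, with an upright grip fin in the middle of its top, 40 (x) x 12 (y) mm, from 36 to 64 mm above the origin; take it by the fin from above. Origin: centre of the underside. Two to four of the four baskets are present (None from the start = absent)
- basket2: slide basket: white box 72 (x) x 40 (y) x 36 mm (z) full of glass slides, about 0.09 kg, with an upright grip fin in the middle of its top, 40 (x) x 12 (y) mm, from 36 to 64 mm above the origin; take it by the fin from above. Origin: centre of the underside. Two to four of the four baskets are present (None from the start = absent)
- basket3: slide basket: white box 72 (x) x 40 (y) x 36 mm (z) full of glass slides, about 0.09 kg, with an upright grip fin in the middle of its top, 40 (x) x 12 (y) mm, from 36 to 64 mm above the origin; take it by the fin from above. Origin: centre of the underside. Two to four of the four baskets are present (None from the start = absent)
- basket4: slide basket: white box 72 (x) x 40 (y) x 36 mm (z) full of glass slides, about 0.09 kg, with an upright grip fin in the middle of its top, 40 (x) x 12 (y) mm, from 36 to 64 mm above the origin; take it by the fin from above. Origin: centre of the underside. Two to four of the four baskets are present (None from the start = absent)
- carrier: aluminium tray 169 (x) x 134 (y) mm, 0.35 kg, same either way round, standing on the bench. Floor 4 mm thick, walls 20 mm high, a solid spine 34 mm wide and 20 mm high along x in the middle. Four bays 78 (x) x 46 (y) mm: 3 mm play round a basket set with its x along the carrier's x, either way round. Origin: centre of the underside
- carrier_handle (a point): middle of the top face of the carrier's black handle bar, 85 mm above the carrier's origin. The bar is 70 (x) x 14 (y) x 14 mm (z) on posts at x = +-30 mm; lift the loaded carrier by its middle, pinched from above across y
- bay0 (a point): floor centre of one carrier bay, at (-41.5, -40, 4) mm in the carrier's frame: where the origin of a basket in it comes to lie
- bay1 (a point): floor centre of one carrier bay, at (-41.5, +40, 4) mm in the carrier's frame: where the origin of a basket in it comes to lie
- bay2 (a point): floor centre of one carrier bay, at (+41.5, -40, 4) mm in the carrier's frame: where the origin of a basket in it comes to lie
- bay3 (a point): floor centre of one carrier bay, at (+41.5, +40, 4) mm in the carrier's frame: where the origin of a basket in it comes to lie
- stainer: white loading dock of the slide stainer, fixed, base 220 (x) x 400 (y) x 20 mm; the carriage slides along its y. Low side walls 50 mm high and stop posts 125 mm high at x = +-104 mm stand beside the docked half (y > 0) only. Origin: underside, in the middle between the carriage's loading and docked centres
- carriage (a joint): slide of the carriage, m: 0 = drawn out to the loading stop (seat at y = -80 mm in the dock's frame), grows towards the dock's +y, 0.160 = home. Starts part way in. Friction about 1 N; the detent resists from about 0.145 (8 N in all), is passed at 0.154, then pulls the carriage to 0.160 and holds it with about 6 N
- carriage_seat (a point): on the carriage: centre of the top of its plate, 28 mm above the bench, axes as the dock's; the seated carrier's origin lies here, with its x along the dock's x (either way round). A rim 10 mm high around the seat leaves the carrier 3 mm of play on each side
- hatch (a joint): hinge of the hatch, rad: 0 = shut, lying level on its stop; pi/2 = upright; 1.85 = leaning back on its open stop. It starts open. Mass 0.25 kg, almost no friction: it drops if let go below pi/2, and falling more than 10 mm at the bar counts as dropped
- hatch_hinge (a point): middle of the hatch's hinge axis, which runs along the dock's x at its +y end, 130 mm above the bench
- hatch_bar (a point): middle of the hatch's steel grip bar: round, 12 mm thick, 90 mm long along the dock's x, 180 mm from the hinge axis in the plane of the hatch. A gap 32 mm deep and 78 mm wide lies between bar and panel: fingers can pinch the bar from above across the dock's y and it turns between them. Shut, it lies 180 mm from the hinge towards the dock's -y, as high as the hinge
- reagent_bottle: bystander: amber glass bottle, 42 mm across, 85 mm high, stands among the baskets; origin under its centre
- slide_box: bystander: red box of slides 85 x 60 x 32 mm; origin under its centre
- notepad: bystander: paper pad 150 x 100 x 12 mm; origin under its centre
- carriage_tab (a point): middle of the top edge of the black upright tab at the carriage's -y end, 73 mm above the bench. The tab is 60 (x) x 8 (y) mm and stands 45 mm above the carriage's plate; 16 mm of free space lies between it and the 10 mm high rim. Pinch it across y to draw the carriage out, push it towards the dock's +y to drive it home

How it is judged:
By the outcome, as a careful person would: the job done as asked, in the order asked, and still so for the second after the job is handed in, with the robot touching nothing.
Of basket1, basket2, basket3, basket4 only 2 to 4 are there at a start; the rules pass over those that are not, and their reading is None.
At some moment in a run one of basket1, basket2, basket3, basket4 may be knocked a few centimetres aside while the robot is not near it.
It also fails if it takes over 210 s, if anything falls off the work surface, if the arm or the gripper's body presses on something with over 40 N, if the wrist force passes 120 N, or if a joint passes its speed limit or range.

## Working session

There is one attempt and no reset: what is moved stays moved. The work goes in short steps, Python scripts to look and compute and a shell command to move; the robot and the scene stay as the last step left them, time stands still between calls to the robot, and variables do not carry over. Pictures are saved under pics/ and viewed, about 12 in all and at most 16, crops included, and the job is handed in when it is done.

```bash
ls; mkdir -p pics; python3 - <<'E'
from workcell import status,camera,bot
import cv2
o=status.get_obs();print(o,bot.grasp_offset)
for n in("top","side"):
    c=camera(n);cv2.imwrite(f"pics/{n}0.png",cv2.resize(c["color"][:,:,::-1],(800,600),interpolation=cv2.INTER_CUBIC));print({k:v for k,v in c.items() if k!="color"})
E
```

```text
pics
{'time': 0.0, 'q': array([ 6.39431051e+01,  5.01088170e+00,  1.00329430e+01,  9.51019907e+01,
       -5.03219216e-04,  8.99993306e+01]), 'qd': array([-0.04015601, -0.17233711,  0.09114068, -0.05822639, -0.04923679,
        0.02189038]), 'joint_efforts': array([ 3.91399866e-03, -5.20391071e+01,  4.64793599e+01,  1.67083705e-02,
        2.33581732e-04,  6.83754067e-07]), 'ee_pos': array([0.24148421, 0.49386501, 0.23057166]), 'tcp_rot': array([ -89.63995185,   89.92006902, -115.69617695]), 'wrist_force': array([ 0.59257063, -0.03197205, -1.56859248]), 'torque': array([ 0.01334118, -0.04263563, -0.02035644]), 'opening': 0.0854964459753742} 0.0187
{'vfov': 51.30391973438813, 'cx': 279.04663107161474, 'cy': 209.90758085615084, 'rvec': array([ 2.12527238, -2.18326788,  0.15245515]), 'tvec': array([0.00833083, 0.5663796 , 1.32337442])}
{'vfov': 47.239635706850414, 'cx': 278.3037180673616, 'cy': 208.0574003586566, 'rvec': array([ 2.16248345, -0.62851966,  0.29147023]), 'tvec': array([-0.47176548,  0.23823752,  1.0320983 ])}
```

View pics/top0.png

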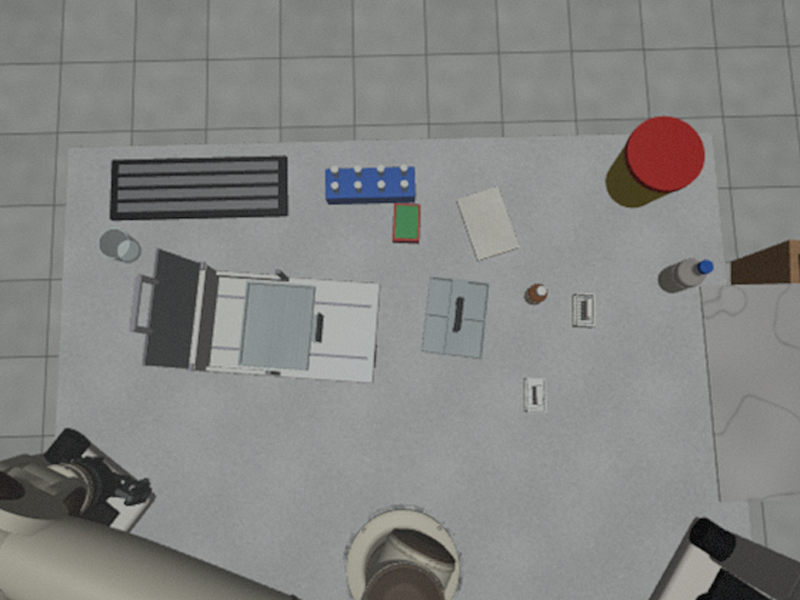

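View pics/side0.png

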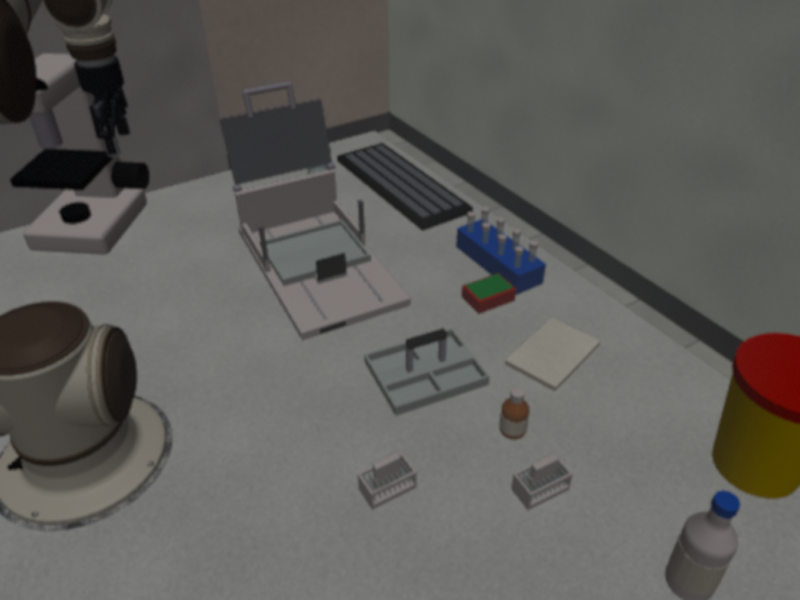

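```bash
cat > h.py <<'E'
import numpy as np,cv2
from workcell import status,camera,bot
def cam(n):
    c=camera(n);f=210/np.tan(np.radians(c["vfov"]/2))
    c["K"]=np.array([[f,0,c["cx"]],[0,f,c["cy"]],[0,0,1]]);return c
def world(c,u,v,z):
    R=cv2.Rodrigues(c["rvec"])[0];o=-R.T@c["tvec"];d=R.T@np.linalg.inv(c["K"])@[u,v,1]
    return o+d*(z-o[2])/d[2]
def proj(c,p):
    return cv2.projectPoints(np.array(p,float).reshape(-1,3),c["rvec"],c["tvec"],c["K"],None)[0][:,0]
def crop(c,name,x0,y0,x1,y1,s):
    cv2.imwrite(f"pics/{name}.png",cv2.resize(c["color"][y0:y1,x0:x1,::-1],None,fx=s,fy=s,interpolation=cv2.INTER_CUBIC))
E
python3 - <<'E'
from h import *
c=cam("top")
crop(c,"b",290,185,425,293,5.5)
crop(c,"d",90,165,275,275,4.3)
E
```

```text
(no output)
```

View pics/b.png

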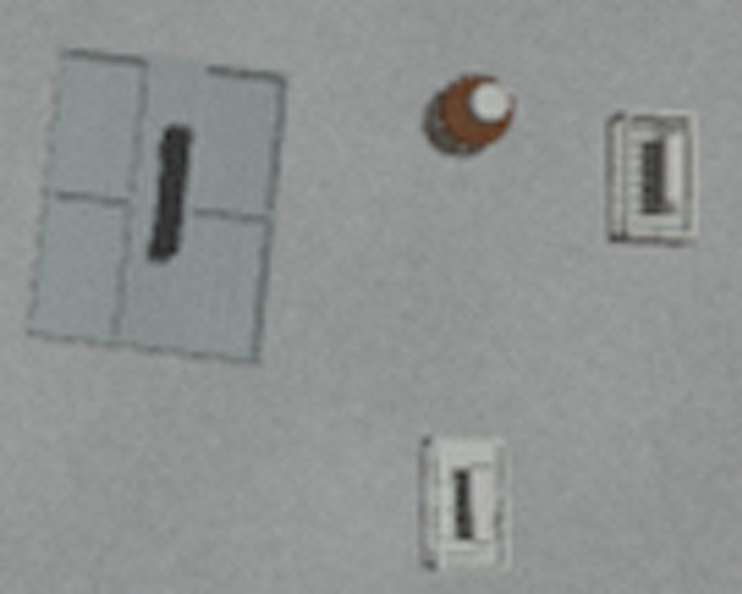

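View pics/d.png

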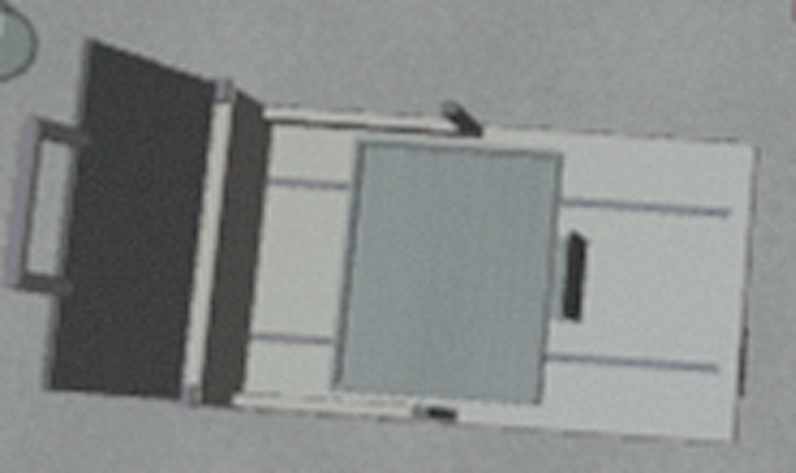

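```bash
python3 - <<'E'
from h import *
c=cam("top")
B=lambda u,v,z:world(c,290+u/5.5-.4,185+v/5.5-.4,z)[:2]*1000
D=lambda u,v,z:world(c,90+u/4.3-.4,165+v/4.3-.4,z)[:2]*1000
P=lambda t,f,l,z:print(t,*[f(*q,z).round(0) for q in l])
P("carrier",B,[(62,48),(286,73),(258,362),(28,335)],.02)
P("handle",B,[(178,126),(160,260)],.085)
P("A top",B,[(627,112),(697,113),(693,246),(622,240)],.036)
P("A fin",B,[(678,178)],.064)
P("B top",B,[(432,438),(508,438),(505,570),(432,568)],.036)
P("B fin",B,[(484,502)],.064)
P("bottle",B,[(490,102)],.085)
P("dock r",D,[(757,147),(737,440)],.02)
P("tab",D,[(577,236),(573,320)],.073)
P("rim",D,[(357,142),(563,152),(541,404),(333,388)],.038)
P("hinge",D,[(222,90),(193,393)],.13)
P("bar",D,[(37,118),(10,290)],.13+.18*np.sin(1.85))
E
```

```text
carrier [620. -78.] [ 602. -206.] [ 437. -183.] [455. -53.]
handle [ 564. -136.] [ 491. -123.]
A top [ 572. -397.] [ 570. -437.] [ 495. -429.] [ 499. -389.]
A fin [ 530. -414.]
B top [ 391. -276.] [ 390. -318.] [ 318. -312.] [ 320. -272.]
B fin [ 356. -296.]
bottle [ 573. -307.]
dock r [606.  34.] [392.  54.]
tab [537. 161.] [478. 165.]
rim [614. 324.] [603. 175.] [421. 192.] [437. 340.]
hinge [636. 394.] [432. 410.]
bar [588. 448.] [487. 461.]
```

```bash
cat >> h.py <<'E'
from scipy.spatial.transform import Rotation as Ro
def plan(x,y,z,head):
    "x,y,z mm of TCP, head deg of jaw axis (mod 180)"
    o=status.get_obs();R=Ro.from_euler("xyz",o["tcp_rot"],degrees=True).as_matrix()
    h=np.degrees(np.arctan2(R[1,1],R[0,1]));t=-((head-h+90)%180-90)
    s=R.T@(np.array([x,y,z])-o["ee_pos"]*1000)
    print("t%.1f pos"%o["time"],(o["ee_pos"]*1000).round(1),"head %.1f tilt %.2f"%(h,np.degrees(np.arccos(-R[2,0]))),"q",o["q"].round(0),"F",o["wrist_force"].round(1),"op %.1f"%(o["opening"]*1e3))
    print("SHIFT",s.round(1),"TURN %.1f"%t)
if __name__=="__main__":
    import sys;plan(*map(float,sys.argv[1:]))
E
python3 h.py 356 -296 130 86
```

```text
t0.2 pos [241.6 494.  230.9] head 63.9 tilt 0.05 q [64.  5. 10. 95. -0. 90.] F [-0.3  0.4 -0.1] op 85.4
SHIFT [ 101.4 -659.3  449.8] TURN -22.1
```

```bash
python3 -m jog '0 -45 30 -3; 0 -95 65 -6; 0 -145 98 -9; 0 -195 132 -12; 0 -245 166 -15; 0 -295 200 -18; 0 -345 235 -20; 0 -395 270 -22' 0.45 40; python3 h.py 356 -296 130 86
```

```text
time: 1.2
ee_pos: [0.3104, 0.0194, 0.2314]
tcp_rot: [8.6, 89.9, 4.6]
wrist_force: [1.3, 0.6, 0.2]
opening: 0.0384
t1.2 pos [310.4  19.4 231.4] head 86.0 tilt 0.08 q [  4. -27. -17. 100.   0.   8.] F [1.3 0.6 0.2] op 38.4
SHIFT [ 101.5 -311.5   67.2] TURN 0.0
```

```bash
python3 -m jog '10 -50 10 0; 25 -100 20 0; 45 -150 30 0; 65 -200 42 0; 85 -255 55 0; 101 -300 64 0; 101 -308 65 0; 101 -308 65 0' ; python3 h.py 356 -296 130 86; python3 - <<'E'
from h import *
c=cam("top");crop(c,"b1",330,210,425,293,6)
s=cam("side");print(proj(s,[[.356,-.296,.05],[.53,-.414,.05]]));crop(s,"s1",235,300,415,385,4.4)
E
```

```text
time: 2.2
ee_pos: [0.3533, -0.2905, 0.1303]
tcp_rot: [131.5, 90.0, 127.3]
wrist_force: [-0.4, 0.4, -0.0]
opening: 0.0387
t2.2 pos [ 353.3 -290.5  130.3] head 85.9 tilt 0.05 q [-39.  -8. -14.  84.   0. -35.] F [-0.4  0.4 -0. ] op 38.7
SHIFT [ 0.3 -5.3  3.1] TURN -0.1
[[271.50675047 325.83284087]
 [378.48974175 328.1767238 ]]
```

View pics/s1.png

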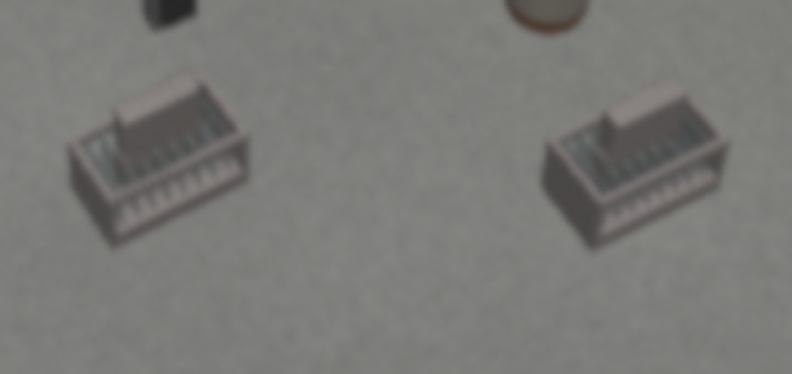

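```bash
python3 - <<'E'
from h import *
s=cam("side")
Q=lambda u,v,z:(world(s,235+u/4.4-.4,300+v/4.4-.4,z)*1000).round(0)
print(Q(161,98,.064),Q(648,101,.064))
for l in ([(68,148),(115,196),(248,138)],[(543,150),(598,200),(727,144)]): print([Q(*p,.036) for p in l])
for l in ([(115,248)],[(594,249)]): print([Q(*p,0) for p in l])
E
```

```text
[ 355. -297.   64.] [ 536. -415.   64.]
[array([ 316., -279.,   36.]), array([ 321., -313.,   36.]), array([ 388., -318.,   36.])]
[array([ 496., -395.,   36.]), array([ 499., -429.,   36.]), array([ 567., -437.,   36.])]
[array([ 319., -314.,    0.])]
[array([ 501., -430.,    0.])]
```

```bash
python3 -m jog '15 -5.5 2.2 0; 30 -5.5 2.2 0; 45 -5.5 2.2 0; 60 -5.5 2.2 0; 75 -5.5 2.2 0; 86 -5.5 2.2 0; 89 -5.5 2.2 0; 89 -5.5 2.2 0' && python3 -m jog '0 0 0 0; 0 0 0 0; 0 0 0 0; 0 0 0 0; 0 0 0 0; 0 0 0 0; 0 0 0 0; 0 0 0 0' 0 40 && python3 -m jog '-5 0 0 0; -15 0 0 0; -30 0 0 0; -50 0 0 0; -70 0 0 0; -90 0 0 0; -105 0 0 0; -105 0 0 0'; python3 h.py 493 -84 146 82
```

```text
time: 3.35
ee_pos: [0.3554, -0.2963, 0.0414]
tcp_rot: [-38.2, 90.0, -42.3]
wrist_force: [-0.0, 0.1, 0.9]
opening: 0.0382
time: 4.35
ee_pos: [0.3557, -0.2965, 0.0419]
tcp_rot: [-35.6, 89.9, -39.6]
wrist_force: [-0.0, -0.2, 6.0]
opening: 0.0111
time: 5.35
ee_pos: [0.3558, -0.2967, 0.1476]
tcp_rot: [-35.6, 89.9, -39.7]
wrist_force: [-0.4, 0.9, -1.0]
opening: 0.0112
t5.3 pos [ 355.8 -296.7  147.6] head 85.9 tilt 0.12 q [-40.  -8. -12.  86.   0. -36.] F [-0.4  0.9 -1. ] op 11.2
SHIFT [  1.6 221.9 121.7] TURN 3.9
```

```bash
python3 -m jog '0 27 15 1; 0 55 30 2; 0 83 45 3; 0 111 60 3.9; 0 139 76 3.9; 0 167 91 3.9; 0 195 107 3.9; 0 222 122 3.9' && python3 -m jog '0 0 0 0; 0 0 0 0; 0 0 0 0; 0 0 0 0; 0 0 0 0; 0 0 0 0; 0 0 0 0; 0 0 0 0' ; python3 h.py 493 -84 146 82;  python3 - <<'E'
from h import *
s=cam("side");crop(s,"s2",245,195,355,295,6)
E
```

```text
time: 6.35
ee_pos: [0.493, -0.0824, 0.1454]
tcp_rot: [178.0, 89.9, 170.0]
wrist_force: [0.2, -0.6, -0.7]
opening: 0.0111
time: 7.35
ee_pos: [0.4928, -0.0835, 0.1463]
tcp_rot: [-12.7, 90.0, -20.7]
wrist_force: [-0.7, -0.2, -1.1]
opening: 0.0114
t7.3 pos [492.8 -83.5 146.3] head 82.0 tilt 0.00 q [-10.  -3.  -7.  86.  -0.  -2.] F [-0.7 -0.2 -1.1] op 11.4
SHIFT [ 0.3 -0.5  0.2] TURN 0.0
```

View pics/s2.png

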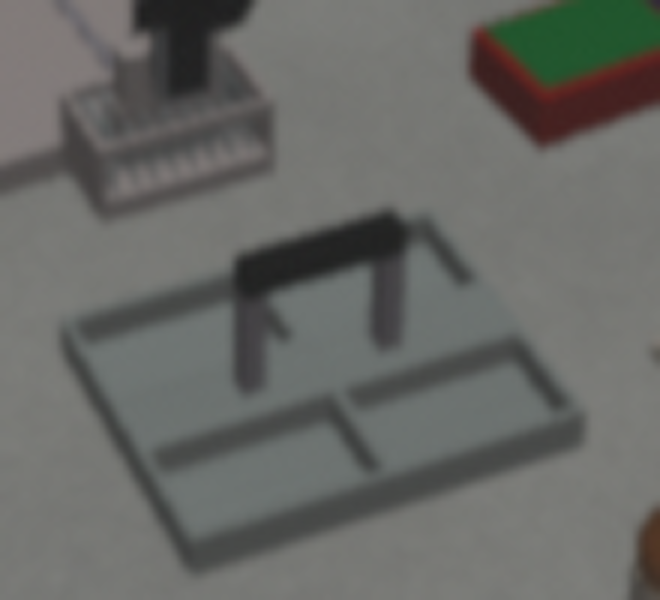

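```bash
python3 - <<'E'
from h import *
s=cam("side")
Q=lambda u,v,z:(world(s,245+u/6-.4,195+v/6-.4,z)*1000).round(0)
l=[Q(u,v,.02) for u,v in [(63,328),(195,548),(585,415),(428,212)]];print(l,np.mean(l,0))
print("handle",Q(238,262,.085),Q(395,210,.085),"basket",Q(105,218,.105),Q(272,170,.105))
r=np.radians(-8.3);R=np.array([[np.cos(r),-np.sin(r)],[np.sin(r),np.cos(r)]])
print("model basket", [R@p+[493,-84] for p in([-36,-20],[36,-20])])
E
```

```text
[array([454., -58.,  20.]), array([ 436., -188.,   20.]), array([ 601., -212.,   20.]), array([620., -79.,  20.])] [ 527.75 -134.25   20.  ]
handle [ 496. -124.   85.] [ 564. -132.   85.] basket [455. -95. 105.] [ 524. -105.  105.]
model basket [array([454.48994757, -98.59369255]), array([ 525.73580439, -108.98733902])]
```

```bash
python3 -m jog '8 -1 0 0; 18 -2 0 0; 30 -2 0 0; 42 -2 0 0; 54 -2 0 0; 64 -2 0 0; 70 -2 0 0; 70 -2 0 0'; python3 h.py 493 -86 76 81.7;  python3 - <<'E'
from h import *
s=cam("side");t=cam("top")
a=cv2.resize(s["color"][205:295,250:350],None,fx=6.6,fy=6.6,interpolation=cv2.INTER_CUBIC)[:,:460]
b=cv2.resize(t["color"][187:257,290:345],None,fx=6,fy=6,interpolation=cv2.INTER_CUBIC)
b=np.vstack([b,np.zeros((594-420,330,3),np.uint8)])
cv2.imwrite("pics/s3.png",np.hstack([a,b])[:,:,::-1])
E
```

```text
time: 8.45
ee_pos: [0.4924, -0.0854, 0.0759]
tcp_rot: [179.4, 90.0, 171.4]
wrist_force: [0.1, 0.1, -0.1]
opening: 0.0112
t8.4 pos [492.4 -85.4  75.9] head 82.0 tilt 0.03 q [-10.  -2. -14.  78.  -0.  -2.] F [ 0.1  0.1 -0.1] op 11.2
SHIFT [-0.1 -0.5  0.7] TURN 0.3
```

View pics/s3.png

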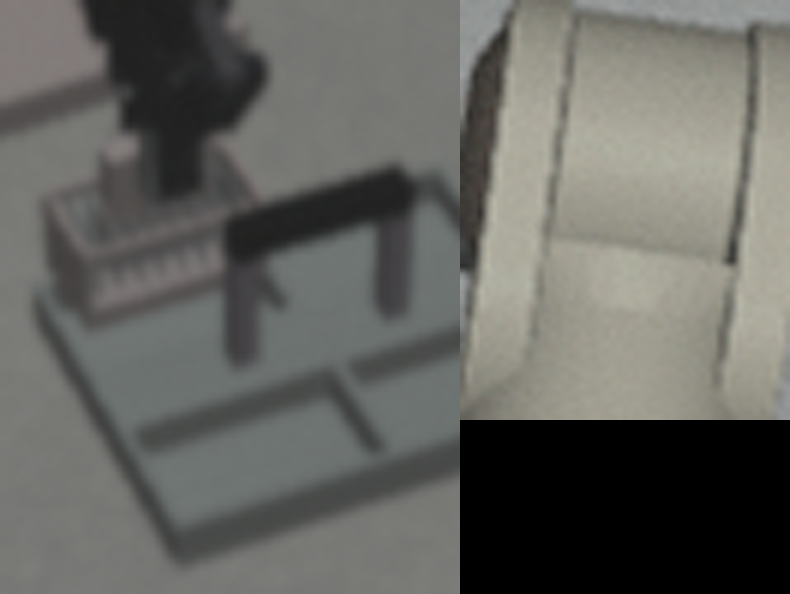

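```bash
python3 - <<'E'
from h import *
s=cam("side")
Q=lambda u,v,z:(world(s,250+u/6.6-.42,205+v/6.6-.42,z)*1000).round(1)
print("basket bottom corner",Q(90,328,.035),"top corner",Q(88,262,.071), Q(42,207,.071),"carrier",Q(38,292,.02),Q(182,535,.02))
r=np.radians(-8.2);R=np.array([[np.cos(r),-np.sin(r)],[np.sin(r),np.cos(r)]])
print("model corner", R@[-36,-20]+[492.4,-85.4],R@[-36,20]+[492.4,-85.4], "carrier@(528,-132)",R@[-84.5,67]+[528,-132],R@[-84.5,-67]+[528,-132])
E
```

```text
basket bottom corner [454.2 -97.6  35. ] top corner [ 452.2 -101.7   71. ] [453.2 -67.9  71. ] carrier [455.5 -56.9  20. ] [ 436.4 -187.8   20. ]
model corner [ 453.91547701 -100.060883  ] [459.62063436 -60.46983377] carrier@(528,-132) [453.92004705 -53.63284763] [ 434.80776993 -186.26286257]
```

```bash
python3 -m jog '2 -1.7 1 0.2; 5 -1.7 1 0.2; 8 -1.7 1 0.2; 11 -1.7 1 0.2; 14 -1.7 1 0.2; 17 -1.7 1 0.2; 17 -1.7 1 0.2; 17 -1.7 1 0.2' ; python3 h.py 493 -87 46 81.7
```

```text
time: 9.6
ee_pos: [0.4933, -0.0873, 0.0594]
tcp_rot: [-20.2, 90.0, -28.4]
wrist_force: [-0.1, 0.4, -0.3]
opening: 0.0108
t9.6 pos [493.3 -87.3  59.4] head 81.8 tilt 0.00 q [-10.  -2. -16.  76.  -0.  -2.] F [-0.1  0.4 -0.3] op 10.8
SHIFT [13.4  0.2 -0.4] TURN 0.1
```

```bash
python3 -m jog '2 0 0 0; 4 0 0 0; 6 0 0 0; 8 0 0 0; 10 0 0 0; 12 0 0 0; 13 0 0 0; 13 0 0 0' ; python3 h.py 493 -87 46 81.7
```

```text
time: 10.6
ee_pos: [0.4933, -0.0873, 0.0462]
tcp_rot: [175.4, 90.0, 167.3]
wrist_force: [-0.1, 0.3, -2.3]
opening: 0.0115
t10.6 pos [493.3 -87.3  46.2] head 81.8 tilt 0.01 q [-10.  -1. -17.  74.   0.  -2.] F [-0.1  0.3 -2.3] op 11.5
SHIFT [ 0.2  0.2 -0.3] TURN 0.1
```

```bash
python3 -m jog '0 0 0 0; 0 0 0 0; 0 0 0 0; -5 0 0 0; -30 0 0 0; -60 0 0 0; -90 0 0 0; -104 0 0 0' 0.33 && python3 h.py 534 -414 150 83.5;  python3 - <<'E'
from h import *
t=cam("top");crop(t,"t4",290,187,425,287,5.5)
E
```

```text
time: 11.6
ee_pos: [0.4939, -0.0874, 0.1522]
tcp_rot: [-2.8, 89.9, -11.0]
wrist_force: [-0.4, 0.2, 0.4]
opening: 0.0282
t11.6 pos [493.9 -87.4 152.2] head 81.8 tilt 0.13 q [-10.  -3.  -6.  86.  -0.  -2.] F [-0.4  0.2  0.4] op 28.2
SHIFT [   2.4 -317.6   86.1] TURN -1.7
```

```bash
python3 -m jog '0 -45 12 0; 0 -90 24 -1; 0 -135 36 -1.7; 0 -180 48 -1.7; 0 -225 61 -1.7; 0 -270 73 -1.7; 0 -317 86 -1.7; 0 -317 86 -1.7' && python3 h.py 534 -414 44 83.5;  python3 - <<'E'
from h import *
t=cam("top");crop(t,"t5",290,180,425,280,5.5)
E
```

```text
time: 12.65
ee_pos: [0.5326, -0.4159, 0.1473]
tcp_rot: [154.5, 89.8, 147.9]
wrist_force: [-0.8, -0.0, -0.7]
opening: 0.0283
t12.7 pos [ 532.6 -415.9  147.3] head 83.3 tilt 0.17 q [-38.  22.  21.  89.  -0. -31.] F [-0.8 -0.  -0.7] op 28.3
SHIFT [103.3   1.9   1.5] TURN -0.2
```

View pics/t5.png

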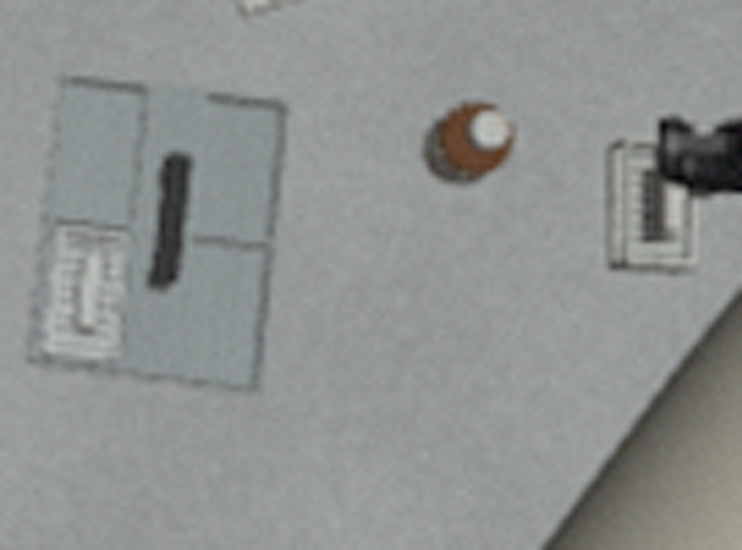

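Basket B sits in bay1 (around 88,293); A is unmoved under the gripper (about 655,205).

```bash
python3 -m jog '15 2 1.5 -0.2; 32 2 1.5 -0.2; 50 2 1.5 -0.2; 68 2 1.5 -0.2; 86 2 1.5 -0.2; 98 2 1.5 -0.2; 103.5 2 1.5 -0.2; 103.5 2 1.5 -0.2' && python3 h.py 534 -414 43 83.5 && python3 -m jog '0 0 0 0; 0 0 0 0; 0 0 0 0; 0 0 0 0; 0 0 0 0; 0 0 0 0; 0 0 0 0; 0 0 0 0' 0 40 && python3 h.py 534 -414 43 83.5 && python3 -m jog '-5 0 0 0; -15 0 0 0; -30 0 0 0; -50 0 0 0; -70 0 0 0; -90 0 0 0; -104 0 0 0; -104 0 0 0'; python3 h.py 564 -179 148 81.8
```

```text
time: 13.7
ee_pos: [0.535, -0.4115, 0.0467]
tcp_rot: [135.5, 90.0, 129.3]
wrist_force: [-1.1, -0.2, 0.6]
opening: 0.0283
t13.7 pos [ 535.  -411.5   46.7] head 83.7 tilt 0.01 q [-38.  22.  10.  78.   0. -31.] F [-1.1 -0.2  0.6] op 28.3
SHIFT [ 3.7 -2.6 -0.7] TURN 0.2
time: 14.7
ee_pos: [0.5353, -0.4116, 0.0471]
tcp_rot: [-29.6, 90.0, -35.9]
wrist_force: [1.7, -1.2, 3.4]
opening: 0.0108
t14.7 pos [ 535.3 -411.6   47.1] head 83.7 tilt 0.04 q [-38.  22.  10.  78.   0. -31.] F [ 1.7 -1.2  3.4] op 10.8
SHIFT [ 4.1 -2.5 -1. ] TURN 0.2
time: 15.7
ee_pos: [0.5355, -0.4118, 0.1524]
tcp_rot: [-30.4, 89.9, -36.6]
wrist_force: [-0.3, 0.4, -1.0]
opening: 0.011
t15.7 pos [ 535.5 -411.8  152.4] head 83.7 tilt 0.13 q [-38.  22.  21.  89.   0. -31.] F [-0.3  0.4 -1. ] op 11.0
SHIFT [  4.1 234.5   2.9] TURN 1.9
```

```bash
python3 -m jog '-15 0 0 1; -15 30 0 1.9; -15 70 0.5 1.9; -15 112 1 1.9; -15 155 2 1.9; -15 195 3 1.9; -5 225 3.5 1.9; 4 235 3.5 1.9' && python3 -m jog '10 0 0 0; 22 0 0 0; 35 0 0 0; 48 0 0 0; 58 0 0 0; 65 0 0 0; 65 0 0 0; 65 0 0 0'; python3 h.py 565 -178.5 84 81.8;  python3 - <<'E'
from h import *
s=cam("side");crop(s,"s6",245,195,355,295,6)
E
```

```text
time: 16.7
ee_pos: [0.5644, -0.1768, 0.1468]
tcp_rot: [163.7, 90.0, 155.6]
wrist_force: [-0.1, -0.6, -0.2]
opening: 0.0107
time: 17.7
ee_pos: [0.5645, -0.1783, 0.0823]
tcp_rot: [-8.0, 90.0, -16.2]
wrist_force: [-0.0, 0.1, -1.4]
opening: 0.0106
t17.7 pos [ 564.5 -178.3   82.3] head 81.8 tilt 0.04 q [-18.  10.  -0.  79.   0.  -9.] F [-0.   0.1 -1.4] op 10.6
SHIFT [-1.7 -0.2  0.6] TURN 0.0
```

View pics/s6.png

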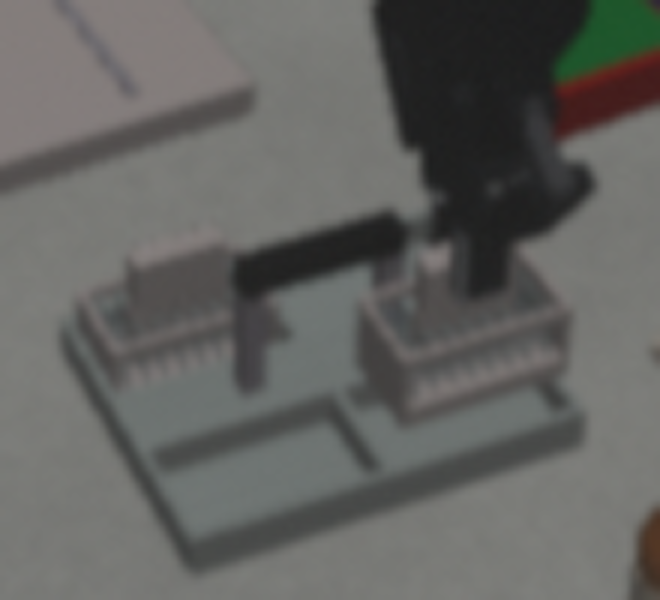

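```bash
python3 -m jog '3 0 0 0; 6 0 0 0; 9 0 0 0; 12 0 0 0; 15 0 0 0; 18 0 0 0; 20 0 0 0; 20 0 0 0' ; python3 h.py 565 -178.5 51 81.8
```

```text
time: 18.75
ee_pos: [0.5641, -0.1783, 0.0616]
tcp_rot: [177.5, 90.0, 169.3]
wrist_force: [-0.1, -0.7, -1.5]
opening: 0.0111
t18.8 pos [ 564.1 -178.3   61.6] head 81.8 tilt 0.01 q [-18.  11.  -2.  77.  -0.  -9.] F [-0.1 -0.7 -1.5] op 11.1
SHIFT [10.6 -0.1  0.9] TURN 0.0
```

```bash
python3 -m jog '2 0 0 0; 4 0 0 0; 6 0 0 0; 7 0 0 0; 8 0 0 0; 9 0 0 0; 10 0 0 0; 10 0 0 0' ; python3 h.py 565 -178.5 51 81.8
```

```text
time: 19.75
ee_pos: [0.5642, -0.1783, 0.0517]
tcp_rot: [171.9, 90.0, 163.7]
wrist_force: [-0.1, 0.6, -0.5]
opening: 0.0109
t19.8 pos [ 564.2 -178.3   51.7] head 81.8 tilt 0.01 q [-18.  11.  -3.  76.  -0.  -9.] F [-0.1  0.6 -0.5] op 10.9
SHIFT [ 0.7 -0.1  0.9] TURN 0.0
```

```bash
python3 -m jog '0.5 0 0 0; 1 0 0 0; 1.5 0 0 0; 2 0 0 0; 2.5 0 0 0; 3 0 0 0; 3 0 0 0; 3 0 0 0' ; python3 h.py 565 -178.5 51 81.8
```

```text
time: 20.75
ee_pos: [0.5644, -0.1785, 0.051]
tcp_rot: [-17.6, 89.9, -25.8]
wrist_force: [-5.7, -0.1, 15.1]
opening: 0.0109
t20.8 pos [ 564.4 -178.5   51. ] head 81.8 tilt 0.11 q [-18.  11.  -3.  76.  -0.  -9.] F [-5.7 -0.1 15.1] op 10.9
SHIFT [-0.   0.1  0.6] TURN 0.0
```

```bash
python3 -m jog '-2 0 0 0; -2 0 0 0; -2 0 0 0; -7 0 0 0; -30 0 0 0; -60 0 0 0; -90 0 0 0; -104 0 0 0' 0.33 && python3 h.py 508 163 150 84.6;  python3 - <<'E'
from h import *
t=cam("top")
crop(t,"t7",170,185,355,280,4.3)
E
```

```text
time: 21.75
ee_pos: [0.5648, -0.1784, 0.1547]
tcp_rot: [-8.9, 89.9, -17.1]
wrist_force: [0.2, 0.4, 0.0]
opening: 0.028
t21.8 pos [ 564.8 -178.4  154.7] head 81.8 tilt 0.13 q [-18.  10.   7.  87.   0.  -9.] F [0.2 0.4 0. ] op 28.0
SHIFT [   4.4  329.9 -104.8] TURN -2.8
```

View pics/t7.png

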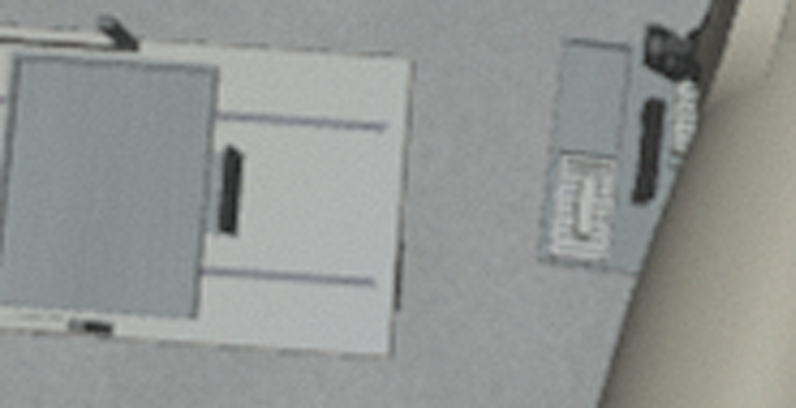

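```bash
python3 -c "
from h import *
t=cam('top')
for p in [(228.5,190)]: print(world(t,170+p[0]/4.3-.4,185+p[1]/4.3-.4,.073))
"; python3 -m jog '0 40 -12 -1; 0 82 -26 -2; 0 124 -39 -2.8; 0 166 -52 -2.8; 0 208 -66 -2.8; 0 250 -79 -2.8; 0 292 -92 -2.8; 0 330 -105 -2.8' 0.45; python3 h.py 508 164 50 84.6
```

```text
[0.50879672 0.16459957 0.073     ]
time: 22.85
ee_pos: [0.5063, 0.1647, 0.1512]
tcp_rot: [-157.7, 89.9, -163.0]
wrist_force: [-0.5, -0.4, -0.0]
opening: 0.0384
t22.9 pos [506.3 164.7 151.2] head 84.6 tilt 0.10 q [18.  2. -2. 86.  0. 23.] F [-0.5 -0.4 -0. ] op 38.4
SHIFT [101.2  -0.4   1.9] TURN 0.0
```

```bash
python3 -m jog '15 0 2 0; 32 0 2 0; 50 0 2 0; 68 0 2 0; 86 0 2 0; 97 0 2 0; 101 0 2 0; 101 0 2 0' && python3 -m jog '0 0 0 0; 0 0 0 0; 0 0 0 0; 0 0 0 0; 0 0 0 0; 0 0 0 0; 0 0 0 0; 0 0 0 0' 0 40; python3 h.py 501 69 50 84.6
```

```text
time: 23.85
ee_pos: [0.5094, 0.1632, 0.0519]
tcp_rot: [23.8, 90.0, 18.4]
wrist_force: [-0.3, 0.8, -0.7]
opening: 0.0383
time: 24.85
ee_pos: [0.5096, 0.1634, 0.0525]
tcp_rot: [32.7, 89.9, 27.3]
wrist_force: [-1.0, 0.5, 5.3]
opening: 0.0072
t24.9 pos [509.6 163.4  52.5] head 84.6 tilt 0.08 q [ 18.   3. -12.  75.   0.  23.] F [-1.   0.5  5.3] op 7.2
SHIFT [  2.5 -94.8   0.3] TURN 0.0
```

```bash
python3 -m jog '0 -8 0 0; 0 -20 0 0; 0 -34 0 0; 0 -48 0 0; 0 -62 0 0; 0 -74 0 0; 0 -82 0 0; 0 -85 0 0'; python3 -m jog '0 -2 0 0; 0 -4 0 0; 0 -6 0 0; 0 -8 0 0; 0 -8 0 0; 0 -8 0 0; 0 -8 0 0; 0 -8 0 0'; python3 h.py 501 69 50 84.6
```

```text
time: 25.85
ee_pos: [0.5014, 0.0782, 0.0525]
tcp_rot: [35.5, 90.0, 30.1]
wrist_force: [-2.2, 1.1, 6.6]
opening: 0.007
time: 26.85
ee_pos: [0.5006, 0.0705, 0.0525]
tcp_rot: [0.0, 90.0, -5.4]
wrist_force: [-2.4, -0.4, 5.8]
opening: 0.0069
t26.9 pos [500.6  70.5  52.5] head 84.6 tilt 0.04 q [  8.  -1. -16.  75.  -0.  13.] F [-2.4 -0.4  5.8] op 6.9
SHIFT [ 2.5 -1.4  0.5] TURN 0.0
```

```bash
python3 -m jog '0 -1 0 0; 0 -2 0 0; 0 -3 0 0; 0 -4 0 0; 0 -4 0 0; 0 -4 0 0; 0 -4 0 0; 0 -4 0 0'; python3 h.py 501 69 50 84.6
```

```text
time: 27.85
ee_pos: [0.5003, 0.0666, 0.0525]
tcp_rot: [19.9, 90.0, 14.6]
wrist_force: [-2.4, -0.0, 7.4]
opening: 0.0072
t27.9 pos [500.3  66.6  52.5] head 84.6 tilt 0.04 q [  8.  -1. -16.  75.   0.  13.] F [-2.4 -0.   7.4] op 7.2
SHIFT [2.5 2.4 0.5] TURN 0.0
```

```bash
python3 -m jog '0 -0.5 0 0; 0 -1 0 0; 0 -1.5 0 0; 0 -2 0 0; 0 -2.5 0 0; 0 -3 0 0; 0 -3 0 0; 0 -3 0 0'; python3 h.py 501 69 50 84.6;python3 -m jog '0 -0.5 0 0; 0 -1 0 0; 0 -1.5 0 0; 0 -2 0 0; 0 -2 0 0; 0 -2 0 0; 0 -2 0 0; 0 -2 0 0'; python3 h.py 501 69 50 84.6
```

```text
time: 28.85
ee_pos: [0.5001, 0.0648, 0.0525]
tcp_rot: [77.3, 89.8, 72.0]
wrist_force: [-2.1, 8.1, 6.1]
opening: 0.0071
t28.9 pos [500.1  64.8  52.5] head 84.7 tilt 0.17 q [  7.  -1. -16.  75.   0.  13.] F [-2.1  8.1  6.1] op 7.1
SHIFT [2.5 4.2 0.5] TURN 0.1
time: 29.85
ee_pos: [0.5001, 0.0647, 0.0525]
tcp_rot: [85.9, 89.6, 80.7]
wrist_force: [-0.6, 19.7, 2.6]
opening: 0.0073
t29.9 pos [500.1  64.7  52.5] head 84.8 tilt 0.39 q [  7.  -1. -16.  75.   0.  12.] F [-0.6 19.7  2.6] op 7.3
SHIFT [2.5 4.3 0.5] TURN 0.2
```

```bash
python3 -m jog '0 3 0 0; 0 4 0 0; 0 4 0 0; 0 4 0 0; 0 4 0 0; -30 4 0 0; -70 4 0 0; -100 4 0 0' 0.35; python3 h.py 528.5 -132.5 150 81.8;  python3 - <<'E'
from h import *
t=cam("top");s=cam("side")
a=cv2.resize(t["color"][185:275,185:285],None,fx=5,fy=5,interpolation=cv2.INTER_CUBIC)
b=cv2.resize(s["color"][140:230,155:255],None,fx=5,fy=5,interpolation=cv2.INTER_CUBIC)
cv2.imwrite("pics/ab8.png",cv2.resize(np.hstack([a,b])[:,:,::-1],(800,360),interpolation=cv2.INTER_AREA))
E
```

```text
time: 30.85
ee_pos: [0.5002, 0.0655, 0.1535]
tcp_rot: [10.8, 89.9, 5.4]
wrist_force: [-0.3, 0.2, 0.3]
opening: 0.0296
t30.9 pos [500.2  65.5 153.5] head 84.6 tilt 0.06 q [ 7. -2. -6. 86. -0. 13.] F [-0.3  0.2  0.3] op 29.6
SHIFT [   3.5 -194.4   46.7] TURN 2.8
```

View pics/ab8.png

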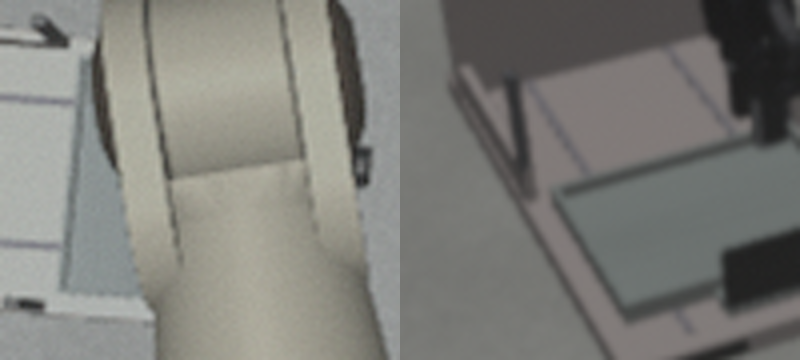

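```bash
python3 -m jog '0 -25 6 1; 0 -50 12 2; 0 -75 18 2.8; 0 -100 24 2.8; 0 -125 30 2.8; 0 -150 36 2.8; 0 -175 42 2.8; 0 -194 46.5 2.8' 0.45; python3 h.py 528.5 -132 60 81.8;  python3 - <<'E'
from h import *
t=cam("top");crop(t,"t9",170,180,355,285,4.3)
E
```

```text
time: 31.95
ee_pos: [0.5279, -0.133, 0.1509]
tcp_rot: [175.5, 89.9, 167.3]
wrist_force: [0.2, -0.1, -0.2]
opening: 0.0385
t31.9 pos [ 527.9 -133.   150.9] head 81.8 tilt 0.06 q [-14.   3.  -0.  86.  -0.  -6.] F [ 0.2 -0.1 -0.2] op 38.5
SHIFT [90.9  1.   0.5] TURN -0.0
```

View pics/t9.png

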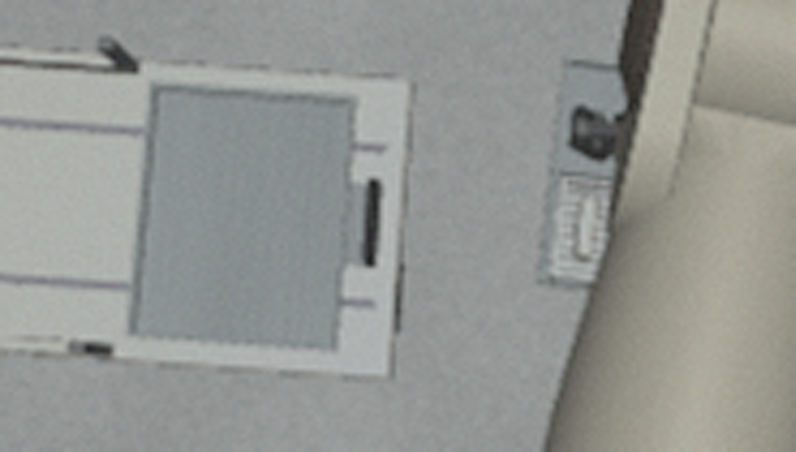

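```bash
python3 - <<'E'
from h import *
t=cam("top")
D=lambda u,v,z:world(t,170+u/4.3-.4,180+v/4.3-.4,z)[:2]*1000
l=np.array([D(*p,.038) for p in [(150,87),(356,97),(338,350),(130,334)]]);print(l.round(0),l.mean(0))
a=l[0]-l[3]+l[1]-l[2];print("yaw",np.degrees(np.arctan2(a[1],a[0])));a=l[0]-l[1]+l[3]-l[2];print(np.degrees(np.arctan2(a[1],a[0]))-90)
print(D(411,82,.02),D(391,376,.02),"tab",D(370,222,.073))
E
python3 -m jog '12 1 0.5 0; 26 1 0.5 0; 42 1 0.5 0; 58 1 0.5 0; 72 1 0.5 0; 84 1 0.5 0; 91 1 0.5 0; 91 1 0.5 0'; python3 h.py 528.5 -132 60 81.8
```

```text
[[604. 225.]
 [593.  76.]
 [411.  92.]
 [426. 240.]] [508.68953071 158.07525216]
yaw -4.969028605529086
-5.124707686486133
[605.94739307  35.84668553] [391.70456359  55.18827523] tab [498.75800415  65.61451789]
time: 33.05
ee_pos: [0.5286, -0.131, 0.0604]
tcp_rot: [175.0, 90.0, 166.8]
wrist_force: [-0.5, 0.2, 0.5]
opening: 0.0388
t33.0 pos [ 528.6 -131.    60.4] head 81.8 tilt 0.03 q [-14.   4.  -9.  76.  -0.  -6.] F [-0.5  0.2  0.5] op 38.8
SHIFT [ 0.4 -1.   0. ] TURN 0.0
```

```bash
python3 -m jog '0 0 0 0; 0 0 0 0; 0 0 0 0; 0 0 0 0; 0 0 0 0; 0 0 0 0; 0 0 0 0; 0 0 0 0' 0 90; python3 h.py 528.5 -132 60 81.8; python3 -m jog '-2 0 0 0; -5 0 0 0; -9 0 0 0; -14 0 0 0; -20 0 0 0; -26 0 0 0; -31 0 0 0; -34 0 0 0' && python3 -m jog '-5 0 0 0; -13 0 0 0; -22 0 0 0; -31 0 0 0; -41 0 0 0; -51 0 0 0; -59 0 0 0; -62 0 0 0'; python3 h.py 508.5 158 156 84.9
```

```text
time: 34.05
ee_pos: [0.5292, -0.1312, 0.0616]
tcp_rot: [-11.0, 89.9, -19.2]
wrist_force: [-0.7, -0.6, 5.7]
opening: 0.0122
t34.0 pos [ 529.2 -131.2   61.6] head 81.8 tilt 0.08 q [-14.   4.  -9.  76.  -0.  -6.] F [-0.7 -0.6  5.7] op 12.2
SHIFT [ 1.6 -0.9 -0.6] TURN 0.0
time: 35.05
ee_pos: [0.5289, -0.1311, 0.0953]
tcp_rot: [-9.9, 90.0, -18.0]
wrist_force: [-0.4, -0.2, -6.3]
opening: 0.0121
time: 36.05
ee_pos: [0.529, -0.1311, 0.1575]
tcp_rot: [-2.9, 90.0, -11.1]
wrist_force: [-0.8, 0.3, -5.5]
opening: 0.012
t36.0 pos [ 529.  -131.1  157.5] head 81.8 tilt 0.04 q [-14.   3.   0.  87.   0.  -6.] F [-0.8  0.3 -5.5] op 12.0
SHIFT [  1.4 283.2 -61.4] TURN -3.1
```

```bash
python3 -m jog '0 8 -2 0; 0 22 -5 -0.5; 0 40 -9 -1; 0 60 -13 -1.5; 0 80 -17 -2; 0 100 -22 -2.5; 0 120 -26 -3.1; 0 140 -30.5 -3.1' && python3 h.py 508.5 158 156 84.9
```

```text
time: 37.05
ee_pos: [0.518, 0.0137, 0.1567]
tcp_rot: [130.8, 90.0, 125.8]
wrist_force: [0.4, 0.0, -4.7]
opening: 0.0121
t37.0 pos [518.   13.7 156.7] head 85.0 tilt 0.01 q [ 2. -0. -4. 87.  0.  7.] F [ 0.4  0.  -4.7] op 12.1
SHIFT [  0.7 142.9 -22.1] TURN 0.1
```

```bash
python3 -m jog '0 20 -4 0; 0 40 -8 0; 0 60 -12 0; 0 80 -16 0; 0 100 -20 0; 0 120 -22 0; 0 135 -23 0; 0 141 -23 0' && python3 h.py 508.5 158 136 84.9
```

```text
time: 38.05
ee_pos: [0.5077, 0.1556, 0.1567]
tcp_rot: [-157.3, 90.0, -162.3]
wrist_force: [-0.7, -0.6, -5.0]
opening: 0.0123
t38.0 pos [507.7 155.6 156.7] head 85.0 tilt 0.01 q [17.  2. -2. 87. -0. 22.] F [-0.7 -0.6 -5. ] op 12.3
SHIFT [20.7  2.5  0.6] TURN 0.1
```

```bash
python3 -m jog '5 1 0.5 0; 12 2 1 0; 20 2.5 1 0; 29 2.5 1 0; 38 2.5 1 0; 45 2.5 1 0; 50 2.5 1 0; 50 2.5 1 0' && python3 h.py 509 158 92 84.9;  python3 - <<'E'
from h import *
t=cam("top");s=cam("side")
a=cv2.resize(t["color"][185:265,185:285],(500,400),interpolation=cv2.INTER_CUBIC)
b=cv2.resize(s["color"][130:230,165:295],(780,600),interpolation=cv2.INTER_CUBIC)
cv2.imwrite("pics/s10.png",b[:,:,::-1])
E
```

```text
time: 39.05
ee_pos: [0.5091, 0.1567, 0.1064]
tcp_rot: [-157.4, 90.0, -162.5]
wrist_force: [-0.1, -0.4, -4.6]
opening: 0.0119
t39.0 pos [509.1 156.7 106.4] head 84.9 tilt 0.03 q [17.  2. -7. 81. -0. 22.] F [-0.1 -0.4 -4.6] op 11.9
SHIFT [14.4  1.3 -0.2] TURN 0.0
```

View pics/s10.png

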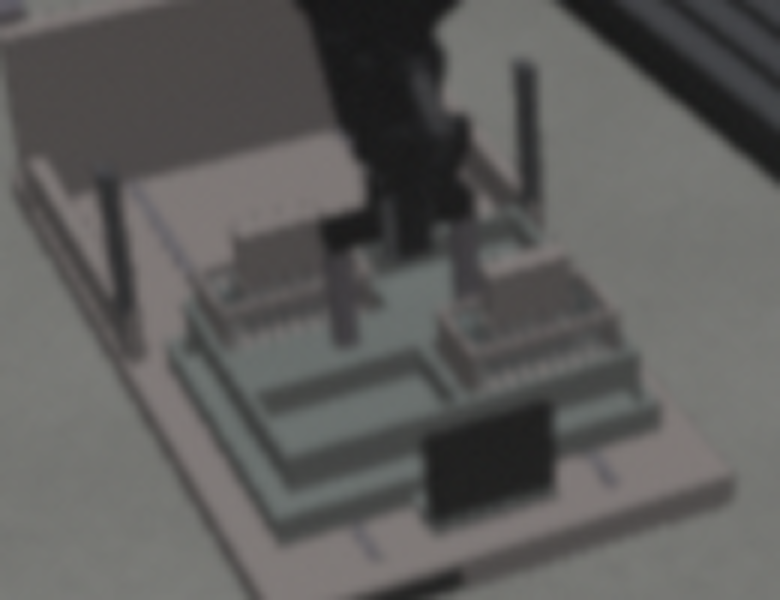

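```bash
python3 - <<'E'
from h import *
s=cam("side")
Q=lambda u,v,z:(world(s,165+u/6-.4,130+v/6-.4,z)*1000)[:2]
C=[Q(*p,.065) for p in[(188,310),(288,465),(640,360)]]
M=[Q(*p,.038) for p in[(170,350),(280,527),(660,405)]]
print(np.round(C,1),(C[0]+C[2])/2,np.round(M,1),(M[0]+M[2])/2)
E
```

```text
[[431.2 224.2]
 [418.9  94.8]
 [584.7  78.2]] [507.93894272 151.20566896] [[424.1 236.2]
 [410.   90.2]
 [593.2  75.8]] [508.62850713 155.98534634]
```

```bash
python3 -m jog '1 1.5 0 0; 2 2 0 0; 3 2 0 0; 4 2 0 0; 5 2 0 0; 6 2 0 0; 7 2 0 0; 7 2 0 0' && python3 h.py 509 158.5 92 84.9; python3 -m jog '0.5 0 0 0; 1 0 0 0; 1.5 0 0 0; 2 0 0 0; 2.5 0 0 0; 3 0 0 0; 3 0 0 0; 3 0 0 0' && python3 h.py 509 158.5 92 84.9
```

```text
time: 40.2
ee_pos: [0.5094, 0.1587, 0.0997]
tcp_rot: [-148.4, 90.0, -153.5]
wrist_force: [0.2, -0.4, -4.7]
opening: 0.0121
t40.2 pos [509.4 158.7  99.7] head 84.9 tilt 0.00 q [17.  2. -7. 80. -0. 22.] F [ 0.2 -0.4 -4.7] op 12.1
SHIFT [ 7.7 -0.3 -0.4] TURN 0.0
time: 41.2
ee_pos: [0.5095, 0.1588, 0.0968]
tcp_rot: [24.7, 90.0, 19.6]
wrist_force: [0.4, 0.1, -4.6]
opening: 0.0127
t41.2 pos [509.5 158.8  96.8] head 84.9 tilt 0.00 q [17.  2. -8. 80.  0. 22.] F [ 0.4  0.1 -4.6] op 12.7
SHIFT [ 4.8 -0.3 -0.5] TURN 0.0
```

```bash
python3 -m jog '1 0 0 0; 2 0 0 0; 3 0 0 0; 4 0 0 0; 5 0 0 0; 5.5 0 0 0; 6 0 0 0; 6 0 0 0' && python3 h.py 509 158.5 90 84.9; python3 -m jog '0.5 0 0 0; 1 0 0 0; 1.5 0 0 0; 2 0 0 0; 2 0 0 0; 2 0 0 0; 2 0 0 0; 2 0 0 0' && python3 h.py 509 158.5 90 84.9
```

```text
time: 42.2
ee_pos: [0.5095, 0.1587, 0.0908]
tcp_rot: [-148.3, 90.0, -153.3]
wrist_force: [0.4, 0.5, -5.5]
opening: 0.0123
t42.2 pos [509.5 158.7  90.8] head 84.9 tilt 0.00 q [17.  2. -8. 79. -0. 22.] F [ 0.4  0.5 -5.5] op 12.3
SHIFT [ 0.8 -0.3 -0.4] TURN 0.0
time: 43.2
ee_pos: [0.5095, 0.1589, 0.0896]
tcp_rot: [36.3, 90.0, 31.2]
wrist_force: [-5.0, 0.7, 5.4]
opening: 0.0119
t43.2 pos [509.5 158.9  89.6] head 84.9 tilt 0.05 q [17.  2. -8. 79.  0. 22.] F [-5.   0.7  5.4] op 11.9
SHIFT [-0.4 -0.5 -0.5] TURN 0.0
```

```bash
python3 -m jog '-0.5 0 0 0; -0.5 0 0 0; -0.5 0 0 0; -0.5 0 0 0; -8 0 0 0; -25 0 0 0; -50 0 0 0; -70 0 0 0' 0.4; python3 h.py 496.5 33 160 84.9;  python3 -m jog '0 -18 0 0; 0 -36 0 0; 0 -54 0 0; 0 -72 0 0; 0 -90 0 0; 0 -108 0 0; 0 -125 0 0; 0 -125 0 0' 0; python3 h.py 496.5 33 46 84.9
```

```text
time: 44.2
ee_pos: [0.5098, 0.1589, 0.1612]
tcp_rot: [22.7, 89.9, 17.7]
wrist_force: [0.6, 0.0, -0.0]
opening: 0.0346
t44.2 pos [509.8 158.9 161.2] head 84.9 tilt 0.11 q [17.  2. -1. 87.  0. 22.] F [ 0.6  0.  -0. ] op 34.6
SHIFT [   1.1 -126.5   -2.1] TURN 0.0
time: 45.2
ee_pos: [0.4984, 0.0331, 0.1588]
tcp_rot: [-19.0, 90.0, -24.1]
wrist_force: [-0.3, -0.2, 0.4]
opening: -0.0001
t45.2 pos [498.4  33.1 158.8] head 84.8 tilt 0.00 q [ 4. -3. -6. 87. -0.  9.] F [-0.3 -0.2  0.4] op -0.1
SHIFT [112.8  -0.2  -1.9] TURN -0.1
```

```bash
python3 -m jog '18 0 -1 0; 38 0 -1 0; 58 0 -1 0; 78 0 -1 0; 96 0 -1 0; 108 0 -1 0; 113 0 -1 0; 113 0 -1 0'; python3 h.py 499 46 46 84.9;  python3 -m jog '0 2 0 0; 0 5 0 0; 0 9 0 0; 0 14 0 0; 0 20 0 0; 0 26 0 0; 0 32 0 0; 0 38 0 0'; python3 h.py 512 205 46 84.9
```

```text
time: 46.2
ee_pos: [0.4974, 0.0344, 0.0458]
tcp_rot: [-179.8, 90.0, 175.2]
wrist_force: [-0.2, -0.2, 0.6]
opening: -0.0001
t46.2 pos [497.4  34.4  45.8] head 84.9 tilt 0.00 q [  4.  -1. -17.  74.   0.   9.] F [-0.2 -0.2  0.6] op -0.1
SHIFT [-0.2 11.7  0.5] TURN 0.0
time: 47.2
ee_pos: [0.5008, 0.0726, 0.0458]
tcp_rot: [-17.5, 90.0, -22.6]
wrist_force: [0.3, -2.2, 0.8]
opening: 0.0001
t47.2 pos [500.8  72.6  45.8] head 84.9 tilt 0.01 q [  8.  -0. -16.  74.  -0.  13.] F [ 0.3 -2.2  0.8] op 0.1
SHIFT [ -0.2 132.9  -0.6] TURN 0.0
```

```bash
python3 -m jog '0 8 0 0; 0 20 0 0; 0 34 0 0; 0 48 0 0; 0 62 0 0; 0 76 0 0; 0 90 0 0; 0 100 0 0'; python3 h.py 512 205 46 84.9;  python3 -m jog '0 2 0 0; 0 5 0 0; 0 8 0 0; 0 11 0 0; 0 14 0 0; 0 17 0 0; 0 20 0 0; 0 20 0 0'; python3 h.py 512 205 46 84.9
```

```text
time: 48.2
ee_pos: [0.5096, 0.1728, 0.0457]
tcp_rot: [167.0, 90.0, 162.0]
wrist_force: [1.2, -1.6, -0.7]
opening: -0.0002
t48.2 pos [509.6 172.8  45.7] head 84.9 tilt 0.02 q [ 19.   4. -12.  74.   0.  24.] F [ 1.2 -1.6 -0.7] op -0.2
SHIFT [-0.3 32.3 -0.4] TURN 0.0
time: 49.2
ee_pos: [0.5116, 0.1921, 0.0459]
tcp_rot: [52.3, 90.0, 47.2]
wrist_force: [0.7, 0.2, 0.1]
opening: 0.0
t49.2 pos [511.6 192.1  45.9] head 84.9 tilt 0.03 q [ 21.   5. -10.  75.   0.  26.] F [0.7 0.2 0.1] op 0.0
SHIFT [-0.1 12.9 -0.7] TURN 0.0
```

```bash
python3 -m jog '0 1 0 0; 0 2 0 0; 0 3 0 0; 0 4 0 0; 0 5 0 0; 0 6 0 0; 0 7 0 0; 0 8 0 0'; python3 h.py 512 205 46 84.9;  python3 -m jog '0 0.5 0 0; 0 1 0 0; 0 1.5 0 0; 0 2 0 0; 0 2.5 0 0; 0 3 0 0; 0 3.5 0 0; 0 4 0 0'; python3 h.py 512 205 46 84.9
```

```text
time: 50.2
ee_pos: [0.5121, 0.1983, 0.0459]
tcp_rot: [-85.4, 89.9, -90.6]
wrist_force: [-1.4, -6.7, 1.4]
opening: -0.0005
t50.2 pos [512.1 198.3  45.9] head 84.8 tilt 0.13 q [ 21.   5. -10.  75.  -0.  26.] F [-1.4 -6.7  1.4] op -0.5
SHIFT [-0.1  6.7 -0.7] TURN -0.1
time: 51.2
ee_pos: [0.5125, 0.2038, 0.0458]
tcp_rot: [53.1, 90.0, 48.1]
wrist_force: [0.5, -3.3, 0.6]
opening: -0.0
t51.2 pos [512.5 203.8  45.8] head 84.9 tilt 0.01 q [ 22.   6. -10.  75.   0.  27.] F [ 0.5 -3.3  0.6] op -0.0
SHIFT [-0.2  1.1 -0.6] TURN 0.0
```

```bash
python3 -m jog '0 0.5 0 0; 0 1 0 0; 0 1.5 0 0; 0 2 0 0; 0 2.5 0 0; 0 3 0 0; 0 3 0 0; 0 3 0 0'; python3 h.py 512 205 46 84.9;  python3 -m jog '0 0.5 0 0; 0 1 0 0; 0 1.5 0 0; 0 2 0 0; 0 2.5 0 0; 0 3 0 0; 0 3 0 0; 0 3 0 0'; python3 h.py 512 205 46 84.9
```

```text
time: 52.2
ee_pos: [0.5127, 0.2065, 0.0458]
tcp_rot: [-99.8, 90.0, -104.9]
wrist_force: [-0.4, -2.3, 0.5]
opening: 0.0001
t52.2 pos [512.7 206.5  45.8] head 84.9 tilt 0.01 q [ 22.   6. -10.  75.  -0.  27.] F [-0.4 -2.3  0.5] op 0.1
SHIFT [-0.2 -1.6 -0.6] TURN 0.0
time: 53.2
ee_pos: [0.5127, 0.2067, 0.0458]
tcp_rot: [-91.2, 89.7, -96.4]
wrist_force: [-2.7, -18.5, 5.8]
opening: -0.0002
t53.2 pos [512.7 206.7  45.8] head 84.8 tilt 0.32 q [22.  6. -9. 75. -0. 27.] F [ -2.7 -18.5   5.8] op -0.2
SHIFT [-0.2 -1.8 -0.5] TURN -0.1
```

```bash
python3 -m jog '0 -6 0 0; 0 -10 0 0; -20 -20 0 0; -60 -40 0 0; -110 -40 0 0; -160 -40 0 0; -210 -40 0 0; -250 -40 0 0' ; python3 h.py 520 454 330 84.8;  python3 - <<'E'
from h import *
t=cam("top");s=cam("side")
p=[[.538,.4535,.303]];print(proj(t,p),proj(s,p))
a=cv2.resize(t["color"][160:260,85:195],(495,450),interpolation=cv2.INTER_CUBIC)
b=cv2.resize(s["color"][50:150,150:217],(301,450),interpolation=cv2.INTER_CUBIC)
cv2.imwrite("pics/h11.png",np.hstack([a,b])[:,:,::-1])
E
```

```text
time: 54.2
ee_pos: [0.5095, 0.1701, 0.2981]
tcp_rot: [37.4, 89.9, 32.3]
wrist_force: [0.5, 0.9, -0.5]
opening: -0.0001
t54.2 pos [509.5 170.1 298.1] head 84.9 tilt 0.12 q [ 18.   5.  18. 103.   0.  24.] F [ 0.5  0.9 -0.5] op -0.1
SHIFT [-31.6 283.8 -14.5] TURN 0.1
[[ 95.49688471 211.76263448]] [[187.08375595  62.50963367]]
```

View pics/h11.png

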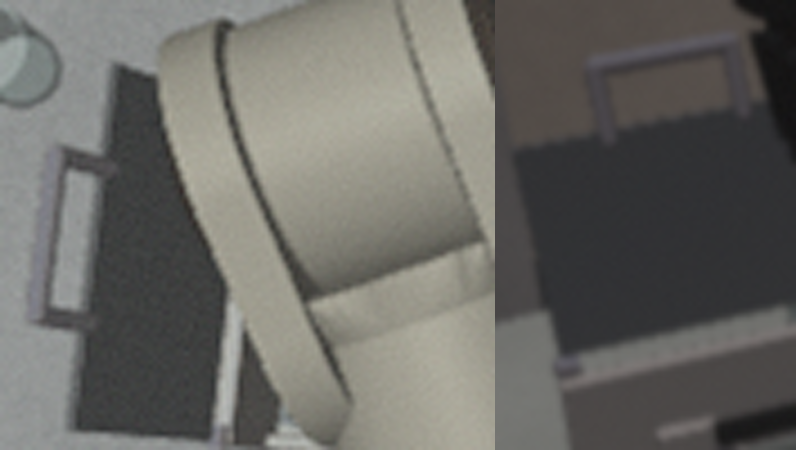

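```bash
python3 -m jog '-20 20 -1 0; -37 55 -3 0; -37 95 -5 0; -37 135 -7 0; -37 175 -9 0; -37 215 -11 0; -37 250 -13 0; -37 284 -14.5 0' 0.6; python3 -m jog '0 0 0 0; 0 0 0 0; 0 0 0 0; 0 0 0 0; 0 0 0 0; 0 0 0 0; 0 0 0 0; 0 0 0 0'; python3 h.py 520 454.5 287 84.8
```

```text
time: 55.3
ee_pos: [0.5199, 0.4555, 0.3321]
tcp_rot: [173.7, 90.0, 168.7]
wrist_force: [0.1, 0.6, -0.0]
opening: 0.0514
time: 56.3
ee_pos: [0.5201, 0.454, 0.3327]
tcp_rot: [-119.3, 90.0, -124.4]
wrist_force: [0.5, 0.0, 0.2]
opening: 0.0512
t56.3 pos [520.1 454.  332.7] head 84.9 tilt 0.01 q [ 41.  34.  60. 115.  -0.  46.] F [0.5 0.  0.2] op 51.2
SHIFT [45.7  0.5 -0.2] TURN 0.1
```

```bash
python3 -m jog '6 0 0 0; 12 0 0 0; 18 0 0 0; 24 0 0 0; 30 0 0 0; 36 0 0 0; 42 0 0 0; 46 0 0 0'; python3 h.py 520 454.5 287 84.8;  python3 -m jog '0 0 0 0; 0 0 0 0; 0 0 0 0; 0 0 0 0; 0 0 0 0; 0 0 0 0; 0 0 0 0; 0 0 0 0' 0 25; python3 h.py 520 454.5 287 84.8
```

```text
time: 57.3
ee_pos: [0.5201, 0.4539, 0.2864]
tcp_rot: [-125.6, 90.0, -130.7]
wrist_force: [-0.2, -0.3, 0.3]
opening: 0.0511
t57.3 pos [520.1 453.9 286.4] head 84.9 tilt 0.01 q [ 41.  29.  47. 107.  -0.  46.] F [-0.2 -0.3  0.3] op 51.1
SHIFT [-0.6  0.6 -0.2] TURN 0.1
time: 58.3
ee_pos: [0.5202, 0.4541, 0.2871]
tcp_rot: [53.7, 90.0, 48.7]
wrist_force: [0.0, 1.1, 4.3]
opening: 0.0112
t58.3 pos [520.2 454.1 287.1] head 84.9 tilt 0.04 q [ 41.  29.  47. 107.   0.  46.] F [0.  1.1 4.3] op 11.2
SHIFT [ 0.1  0.4 -0.2] TURN 0.1
```

```bash
python3 -m jog '-1 -3 0 0; -2.5 -9 0 0; -4.1 -17.5 0 0; -5.4 -26.5 0 0; -6.4 -35.4 0 0; -7 -49.6 0 0; -6.5 -60.5 0 0; -5.7 -71.3 0 0'; python3 h.py 514 383 293 84.8
```

```text
time: 59.3
ee_pos: [0.5134, 0.3822, 0.2925]
tcp_rot: [179.3, 90.0, 174.2]
wrist_force: [-4.0, 2.2, -2.0]
opening: 0.0109
t59.3 pos [513.4 382.2 292.5] head 84.9 tilt 0.04 q [ 37.  21.  36. 105.   0.  42.] F [-4.   2.2 -2. ] op 10.9
SHIFT [-0.5  0.8  0.6] TURN 0.1
```

```bash
python3 -m jog '1.4 -8.7 0 0; 5.4 -26.4 0 0; 11 -43.5 0 0; 18.4 -60 0 0; 27.3 -75.6 0 0; 37.8 -90.2 0 0; 49.6 -103.7 0 0; 56 -110 0 0'; python3 h.py 504 273 237 84.8
```

```text
time: 60.3
ee_pos: [0.5035, 0.2725, 0.2355]
tcp_rot: [-155.6, 89.9, -160.7]
wrist_force: [-5.1, -0.3, -0.3]
opening: 0.0112
t60.3 pos [503.5 272.5 235.5] head 84.9 tilt 0.10 q [28.  8. 14. 96.  0. 34.] F [-5.1 -0.3 -0.3] op 11.2
SHIFT [-1.5  0.5  0.5] TURN 0.1
```

```bash
python3 -m jog '6.5 -6 0.5 0; 13.8 -11.6 0.5 0; 21 -16.9 0.5 0; 28.6 -21.8 0.5 0; 36.4 -26.3 0.5 0; 44.4 -30.4 0.5 0; 52.6 -34.1 0.5 0; 61 -37.4 0.5 0'; python3 h.py 500 235.5 176 84.8
```

```text
time: 61.3
ee_pos: [0.5003, 0.2365, 0.1746]
tcp_rot: [164.3, 89.8, 159.2]
wrist_force: [-7.3, 6.5, -2.0]
opening: 0.0108
t61.3 pos [500.3 236.5 174.6] head 85.0 tilt 0.15 q [25.  5.  4. 89.  0. 30.] F [-7.3  6.5 -2. ] op 10.8
SHIFT [-1.4 -1.  -0.2] TURN 0.2
```

```bash
python3 -m jog '5 -1.3 0.5 0; 10.5 -2.8 0.5 0; 16 -4.3 0.5 0; 22 -5.5 0.5 0; 28 -6.6 0.5 0; 34 -7.8 0.5 0; 40 -8.5 0.5 0; 46 -9 0.5 0'; python3 h.py 500 226 114 84.8; python3 -m jog '2 -0.2 0 0; 4 -0.4 0 0; 6 -0.6 0 0; 8 -0.8 0 0; 10 -1 0 0; 12 -1 0 0; 13.5 -1 0 0; 13.5 -1 0 0'; python3 h.py 500 226 114 84.8
```

```text
time: 62.3
ee_pos: [0.4999, 0.2278, 0.1288]
tcp_rot: [154.6, 89.8, 149.5]
wrist_force: [-7.3, 7.2, -1.2]
opening: 0.0109
t62.3 pos [499.9 227.8 128.8] head 85.0 tilt 0.16 q [24.  4. -2. 84.  0. 29.] F [-7.3  7.2 -1.2] op 10.9
SHIFT [14.8 -1.8  0.3] TURN 0.2
time: 63.3
ee_pos: [0.5005, 0.2275, 0.1192]
tcp_rot: [70.2, 89.8, 65.2]
wrist_force: [-14.1, 5.4, 22.5]
opening: 0.0108
t63.3 pos [500.5 227.5 119.2] head 85.0 tilt 0.24 q [24.  4. -3. 82.  0. 29.] F [-14.1   5.4  22.5] op 10.8
SHIFT [ 5.2 -1.6 -0.4] TURN 0.2
```

```bash
python3 - <<'E'
from h import *
s=cam("side")
crop(s,"s12",145,95,275,195,6)
p=np.array([.5165,.2228,.130]);ex=np.array([.9959,-.0905,0])
for x in(-.045,.045): print(((proj(s,[p+x*ex])[0]-[145,95])*6).round(0))
E
```

```text
[369. 368.]
[553. 320.]
```

View pics/s12.png

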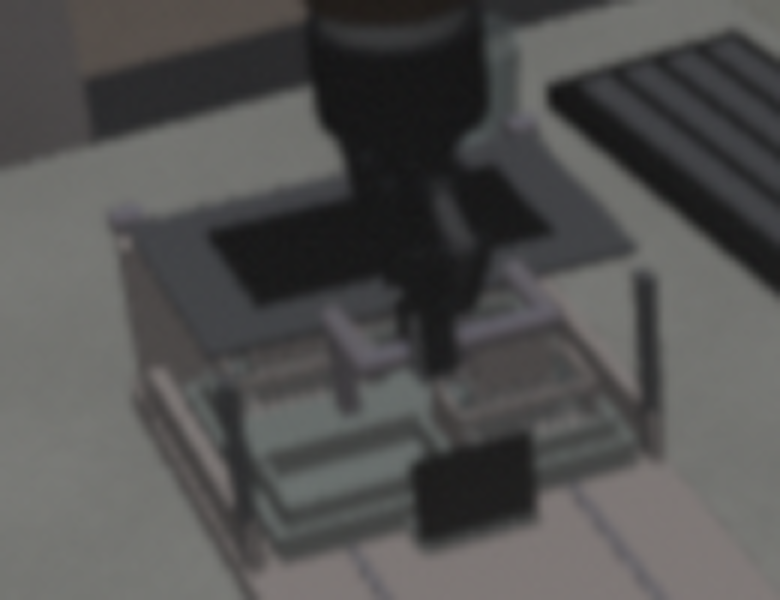

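```bash
python3 -m jog '-0.5 0.3 0 0; -1 0.6 0 0; -1.5 0.8 0 0; -2 0.8 0 0; -2.5 0.8 0 0; -3 0.8 0 0; -3 0.8 0 0; -3 0.8 0 0'; python3 h.py 500 226 114 84.8; python3 -m jog '0 0 0 0; 0 0 0 0; 0 0 0 0; 0 0 0 0; 0 0 0 0; 0 0 0 0; 0 0 0 0; 0 0 0 0' 0.3; python3 h.py 500 226 114 84.8
```

```text
time: 64.35
ee_pos: [0.5004, 0.2275, 0.1195]
tcp_rot: [121.6, 89.9, 116.5]
wrist_force: [-7.7, 4.9, 5.4]
opening: 0.0106
t64.3 pos [500.4 227.5 119.5] head 85.0 tilt 0.09 q [24.  4. -3. 83.  0. 29.] F [-7.7  4.9  5.4] op 10.6
SHIFT [ 5.5 -1.6 -0.2] TURN 0.2
time: 65.35
ee_pos: [0.501, 0.2269, 0.119]
tcp_rot: [59.7, 90.0, 54.6]
wrist_force: [-0.0, -1.0, -0.4]
opening: 0.0255
t65.3 pos [501.  226.9 119. ] head 84.9 tilt 0.00 q [24.  4. -3. 83.  0. 29.] F [-0.  -1.  -0.4] op 25.5
SHIFT [ 5.  -1.  -0.9] TURN 0.1
```

```bash
python3 -m jog '-2 0 0 0; -5 0 0 0; -10 0 0 0; -18 0 0 0; -26 0 0 0; -34 0 0 0; -42 0 0 0; -42 0 0 0'; python3 -m jog '0 0 0 0; 0 0 0 0; 0 0 0 0; 2 0 0 0; 5 0 0 0; 9 0 0 0; 13 0 0 0; 16 0 0 0' 0;  python3 h.py 500 226 137 84.8; python3 -m jog '1 0 0 0; 2 0 0 0; 3 0 0 0; 4 0 0 0; 5 0 0 0; 6 0 0 0; 7 0 0 0; 8 0 0 0';  python3 h.py 500 226 137 84.8
```

```text
time: 66.35
ee_pos: [0.5013, 0.227, 0.1618]
tcp_rot: [27.4, 89.9, 22.3]
wrist_force: [0.2, -0.2, -0.3]
opening: 0.0257
time: 67.35
ee_pos: [0.5009, 0.2269, 0.1446]
tcp_rot: [-154.6, 90.0, -159.7]
wrist_force: [0.2, 0.3, -0.1]
opening: -0.0003
t67.3 pos [500.9 226.9 144.6] head 84.9 tilt 0.02 q [24.  4. -0. 85.  0. 29.] F [ 0.2  0.3 -0.1] op -0.3
SHIFT [ 7.6 -0.9 -0.8] TURN 0.1
time: 68.35
ee_pos: [0.501, 0.2269, 0.1369]
tcp_rot: [-16.3, 90.0, -21.3]
wrist_force: [0.5, -0.9, -0.3]
opening: -0.0001
t68.3 pos [501.  226.9 136.9] head 84.9 tilt 0.00 q [24.  4. -1. 85. -0. 29.] F [ 0.5 -0.9 -0.3] op -0.1
SHIFT [-0.1 -1.  -0.9] TURN 0.1
```

```bash
python3 -m jog '0.3 0 0 0; 0.6 0 0 0; 1 0 0 0; 1.3 0 0 0; 1.6 0 0 0; 2 0 0 0; 2.2 0 0 0; 2.2 0 0 0';  python3 h.py 500 226 137 84.8
```

```text
time: 69.35
ee_pos: [0.5011, 0.227, 0.1358]
tcp_rot: [31.4, 89.9, 26.3]
wrist_force: [-2.1, -1.6, 9.3]
opening: 0.0001
t69.3 pos [501.1 227.  135.8] head 84.9 tilt 0.06 q [24.  4. -1. 84.  0. 29.] F [-2.1 -1.6  9.3] op 0.1
SHIFT [-1.2 -1.  -1. ] TURN 0.1
```

Contact at 135.8 mm is exactly the shut bar's top (130 + 6). I'll withdraw and take a last look.

```bash
python3 -m jog '-3 0 0 0; -10 0 0 0; -30 0 0 0; -60 0 0 0; -90 0 0 0; -120 0 0 0; -120 -30 0 0; -120 -60 0 0'; python3 -m jog '0 -30 0 0; 0 -65 0 0; 0 -110 0 0; 0 -160 0 0; 0 -210 0 0; 0 -260 0 0; 0 -300 0 0; 0 -300 0 0';python3 - <<'E'
from h import *
t=cam("top");s=cam("side")
a=cv2.resize(t["color"][165:275,90:360],(800,326),interpolation=cv2.INTER_CUBIC)
b=cv2.resize(s["color"][90:190,140:430],(800,274),interpolation=cv2.INTER_CUBIC)
cv2.imwrite("pics/f13.png",np.vstack([a,b])[:,:,::-1]);print(status.get_obs()["ee_pos"])
E
```

```text
time: 70.35
ee_pos: [0.4957, 0.1667, 0.2553]
tcp_rot: [14.8, 90.0, 9.8]
wrist_force: [0.5, -0.3, -0.3]
opening: -0.0003
time: 71.35
ee_pos: [0.4687, -0.1339, 0.2548]
tcp_rot: [-130.2, 90.0, -135.5]
wrist_force: [0.1, 0.0, -0.4]
opening: 0.0001
[ 0.46905679 -0.13185943  0.25490541]
```

View pics/f13.png

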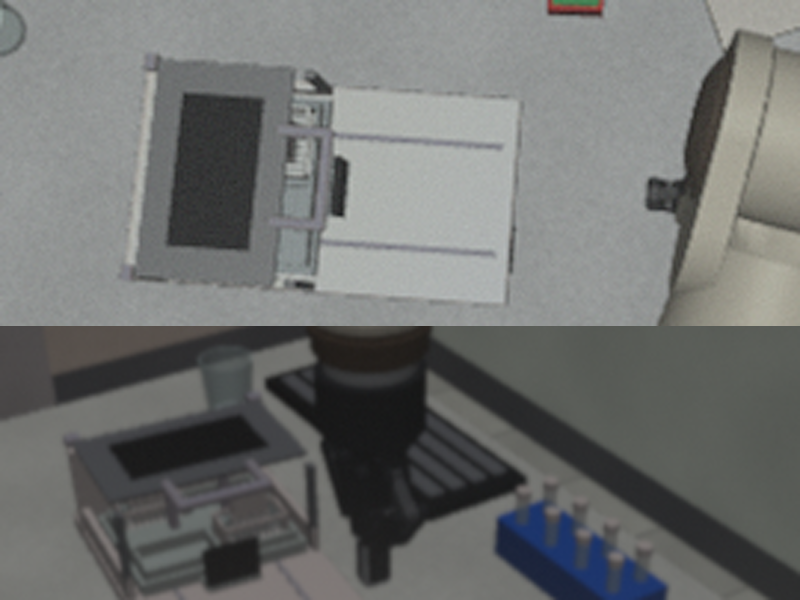

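```bash
python3 - <<'E'
from h import *
t=cam("top");print(world(t,90+338/2.963-.3,165+186/2.963-.3,.073))
print(bot.job_done())
E
```

```text
[0.51429712 0.22168801 0.073     ]
the job is handed in; nothing more can be done
None
```

The stainer is loaded and the job was handed in at about 71 s of the 210 s allowed; no verdict came back.

- **Baskets:** the two on the bench went into opposite bays of the carrier (bay1 and bay2) while it stood there.
- **Carriage and carrier:** I drew the carriage out until it pressed on its loading stop. I then set the loaded carrier inside the rim. It touched down at the expected height, 28 mm above its bench level, without catching.
- **Push home:** pushing the tab passed the detent (force rose, then fell). It ended on a hard stop at 18 N, after about the expected 160 mm of travel.
- **Hatch:** I pinched the bar and lowered it along its arc.

**Last checks:**
- A light touch found the top of the hatch bar at 135.8 mm, which matches shut (136 mm).
- The final pictures show the hatch lying level, the carrier under it and the robot clear.
- The tab measured y = 222 mm against about 224 mm expected, which is within camera error.
- The bottle and the notepad were not checked in that last view; the part of the red slide box it showed looked undisturbed.

**Disagreements:**
- **Hatch contact height:** with the bar still gripped, the hatch met its stop about 5 mm higher at the gripper than I had calculated. I take this as the bar having slipped in the pads. No drop showed when I let go.
- **Side camera:** it read positions 2–5 mm off in y compared with the arm and the top camera, so I relied on the arm's contacts where they differed.

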